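# Hold a baati over the ghee cup with tongs

### The job

Set the steel cup upright on the floor of the bamboo tray and let go of it. Then take the steel tongs, close their jaws on the baati (the small round bread roll on the wooden rolling board), lift it without dropping it or touching it with the gripper itself, and finish while still holding it steady in the tongs, centred over the mouth of the cup and a couple of finger widths clear above its rim. Leave the jar, the tiffin, the plastic box and the slotted spoon where they are.

Things in the scene. Friction and masses are not known exactly. Their poses are not given: they have to be found in the camera images.
- cup: Open steel cup, round with straight wall, outer diameter 60 mm, height 55 mm, wall 3 mm, 120 g, standing upright on the table. Origin: centre of its underside, z up.
- tray: Fixed bamboo tray, 160 mm (its x) by 170 mm (its y). Flat floor 10 mm above its underside, surrounded by a rim 7 mm wide whose top is 18 mm above the underside. Origin: centre of its underside, on the table.
- board: Fixed round wooden rolling board on three feet, diameter 120 mm, flat top 45 mm above the table. Origin: centre of its underside, on the table.
- baati: Baati, a firm round bread roll with flat underside: largest diameter 46 mm (from 13 to 23 mm above the underside), height 37 mm, about 50 g. It lies loose on the board, up to about 20 mm from its centre. Origin: centre of its underside, z up.
- baati_mid (a point): Middle of the baati, 18 mm above its underside.
- tongs: Steel kitchen tongs, 237 mm long, 130 g, flat on the table, two arms side by side, sprung open. Origin: grip point midway between the arms, level with the underside, near the centre of mass; x forward to the jaws, z up. Arms: upright strips 4 mm thick, 6 to 22 mm above the underside; over their outer faces at the grip point 60 mm when open.
- tongs_jaws (a point): Middle between the jaws, 100 mm ahead of the tongs' origin, 12 mm above the underside. Jaws: upright plates 3 mm thick, 40 mm long (80 to 120 mm ahead of the origin), 0 to 24 mm above the underside, slightly cupped inwards. Left alone: 80 mm clear between their inner faces at mid-length, about 93 mm over the outside.
- tongs_pivot (a point): Pivot of both arms: upright post 20 mm across and 24 mm high, 85 mm behind the tongs' origin (a small ring behind it ends at 115 mm). Squeezed along y at the grip point, both arms swing in: each mm less there closes the jaws about 2.2 mm. 55 mm over the arms at the grip leaves the jaws about 69 mm apart; at 44 mm they close on the baati, jaws and arms then parallel.
- tongs_left (a joint): Swing of the left (+y) arm in rad: 0 open, about 0.09 closed on the baati, at most 0.2. The spring pushes each arm out with about 5 N at the grip point when just squeezed, 7 N when closed on the baati; of the gripping force beyond that a little under half arrives at the jaws (a grip of about 30 N is good).
- tongs_right (a joint): Same for the right (-y) arm: 0 open, growing as it swings in.
- jar: Closed green ceramic jar with knobbed lid, 96 mm across, 126 mm high; to be left alone. Origin: centre of its underside.
- tiffin: Round steel tiffin with a wire handle, 108 mm wide, 143 mm high; to be left alone. Origin: centre of its underside.
- clearbox: Closed transparent plastic box, 104 by 144 mm, 61 mm high; to be left alone. Origin: centre of its underside.
- spoon: Steel slotted spoon lying flat: handle strip 10 mm wide and 4 mm high from x = -90 mm to +110 mm of its own axes, flat disc of 64 mm diameter centred at x = +135 mm; to be left alone. Origin: in the handle, at its underside.
Things that resemble listed ones, but are neither listed nor needed, are in the scene too. Several things have the shape of the tongs; the one meant has the colours described above.

How it is judged (in metres and radians):
On the way, in this order (a step that is already met when the one before it is completed fails the run):
1. the cup stands upright on the tray's floor, let go (x of cup in the frame of tray between -0.05 and 0.05 m and y of cup in the frame of tray between -0.055 and 0.055 m and z of cup in the frame of tray below 0.014 m and angle between cup's own z axis and vertical below 0.1 rad and contact force between cup and tray above 0.3 N and contact force between the fingers and cup below 0.1 N and linear speed of cup below 0.02 m/s), for 0.2 s.
2. the tongs, held by the gripper, have lifted the baati clear of the board (contact force between baati and tongs above 0.3 N and contact force between the fingers and tongs above 1 N and contact force between baati and cup below 0.05 N and contact force between baati and board below 0.05 N and contact force between baati and tray below 0.05 N and contact force between baati and the arm below 0.05 N and contact force between baati and the fingers below 0.05 N and height (world z) of baati_mid above 0.078 m), for 0.2 s.
At the end, for the whole second after the job is handed in: Cup upright (0.1 rad) and released on the tray floor, within 50 mm (tray x) and 55 mm (tray y) of its centre. Gripper holds the tongs, which alone hold the baati at rest, its middle within 30 mm of the cup axis and over 98 mm above the table (15 mm clear of the rim); tongs over 60 mm up (all of step 1 and contact force between baati and tongs above 0.3 N and contact force between the fingers and tongs above 1 N and contact force between baati and cup below 0.05 N and contact force between baati and board below 0.05 N and contact force between baati and tray below 0.05 N and contact force between baati and the arm below 0.05 N and contact force between baati and the fingers below 0.05 N and height (world z) of baati_mid above 0.098 m and horizontal distance between baati_mid and cup below 0.03 m and linear speed of baati below 0.03 m/s and height (world z) of tongs above 0.06 m); the arm keeps its last pose, push and grip.
It fails at once if the cup is tipped over (angle between cup's own z axis and vertical above 0.6 rad).
It fails at once if the robot itself touches the baati (contact force between any of the fingers, the arm and baati above 0.3 N).
It fails at once if the baati is dropped off the board (height (world z) of baati_mid below 0.045 m).
It fails at once if a bystander is pushed away or tipped (distance of any of jar, tiffin, clearbox, spoon from where it was at the start of the episode above 0.03 m or angle between any of jar, tiffin, clearbox, spoon's own z axis and vertical above 0.3 rad).
It also fails if it takes over 61 s, if anything falls off the work surface, if the arm or the gripper's body presses on something with over 40 N, if the wrist force passes 120 N, or if a joint passes its speed limit or range.

### The arm

A 6-joint arm with a two-finger parallel gripper is mounted at the origin on the work surface. World frame = base frame: x ahead of the robot, y to its left, z up, the work surface at z = 0. Lengths are in m, angles in degrees, forces in N, time in s.
With the tool pointing down it reaches from about 0.3 to 0.75 m from the base axis. Payload 8.5 kg.
Tool frame: the origin (TCP) lies midway between the tips of the shut fingers; the grasp point (between the pads) lies 19 mm behind it; z points along the fingers, y is the line along which they close (so a half turn about z gives the same grasp; the last joint's range is limited). The gripper opens to 85 mm and grips with 20 to 120 N. Pads are 22 mm wide; open, the fingers measure 114 mm over their backs; the gripper's body (76 mm by 85 mm) begins 54 mm behind the grasp point. The pads swing forward as they close: fully open they stand 13 mm farther back than shut.
Start: joints at [-77.481, 21.807, 74.336, -0, 83.858, -12.336], TCP at [0.231, -0.499, 0.2] pointing down, gripper open.
Joint ranges: [-178.18, 178.18], [-50.72, 133.34], [12.68, 142.11], [-81.47, 261.47], [9.98, 163.14], [-165.26, 165.26]. Speed limits (degrees/s): [136.94, 136.94, 180, 180, 180, 180].

### API

Orientations are given as a 3x3 rotation matrix whose columns are the frame's x, y, z axes.
In Python, from rig import monitor, optics, close_job, models gives the robot as it stands.
- The arm moves only by the tool step_arm, never from a script. Its arguments are lists of equal length, an entry for each row: "fingers": the closure, from -1 (fully open) to 1 (shut); "travel": the shift along the tool's x, y, z scaled (see below), a list of three; "twist": the turn about the tool's z scaled (see below). In form: {"fingers": [fingers, ...], "travel": [[tx, ty, tz], ...], "twist": [twist, ...]}. A call has 1 to 10 rows; each row shifts and turns the commanded pose from where the row before left it, along the tool's axes as they then stand; what a row does not reach is not made up. The controller multiplies each number of a shift by 100 mm and each number of a turn by pi rad. A row lasts 1/8 s, in which the tool goes at most 62.5 mm and 10.7 degrees, less where a joint would pass 70% of its speed; a pose out of reach is approached as far as the arm can. A call with a number of a shift or a turn outside -1 to 1 is refused whole. A call with a gripper value outside its range is refused whole. The fingers move at their own pace and stop on an object; "force" is the grip in N (left out, the last holds). Time passes only in rows, so rows that do not move let the fingers close. It gives the time, the measured TCP pose, the force, the opening and the grip force at its end, in the units of the state.
- monitor.observe(): the state, without advancing time (a new reading comes with each control period).
- optics.get_image(name): name is "scene" or "top"; returns (picture, depth): 420x560x3 uint8, blue, green, red; 420x560 float32, m along the optical axis (not along the pixel's ray), 0 where there is no reading.
- optics.get_calibration(name): a dict with "vertical_fov" (degrees; the focal length in pixels is half the picture's height over the tangent of half this angle, whatever the lens; pixels are square), "cx", "cy" (the principal point, pixels), "distortion" ([k1, k2, p1, p2, k3] as OpenCV has them; the pictures are not rectified), "world_from_camera" (4x4, takes a point from camera to world coordinates). Camera axes: x right, y up, looking along -z (the intrinsics and any distortion apply to the point x, -y, -z); pixel columns grow to the right and rows downward; lengths in m; the calibration is good to about 2 mm. A picture is of the moment at which its call begins. get_calibration takes no time and is no camera call.
- close_job(): hands the job in; it is judged then, once.
Trained networks look in the newest picture that a camera, given by its name, has taken for a name from the list of things; names that differ only in an ending like _2 or _b are one class to them, and where a whole thing is asked for, a point or a joint stands for the part that bears it (a point fixed in the world has none). Each returns a list of dicts, best first, with "confidence" (0 to 1); they miss things now and then, are a little off and sometimes report something else, mostly with a low value. They report only what shows in the picture. A call takes as long as a camera call. They do not tell look-alikes from the thing itself.
- models.trace(camera, query): "mask" (420x560 bool, what is visible of it) and "point" ([column, row] in pixels, amid what is visible of it).
- models.landmark_of(camera, query): "point" ([column, row] in pixels: a listed point, or the origin of a listed thing).
The state is a dict: "time_s": time; "q": joint angles; "qvel": joint speeds; "joint_efforts": joint torques, N m; "position": TCP position; "tool_rot": TCP orientation; "ft_force": force on the tool from outside, world axes, zero at the start; "wrist_torque": the same for the moment, N m; "grip_width": finger opening in m; "gripper_force": force on a finger pad.
Only numpy, scipy, OpenCV 4.12 (cv2) and the standard library are available. Lean on these libraries where they do the work, as an engineer would, in place of code of your own. Each camera call takes 0.05 s, during which the arm holds its last target. There are 200 camera calls.

## Working session

There is one attempt and no reset: what is moved stays moved. The work goes in short steps, Python scripts to look and compute and a tool call to move; the robot and the scene stay as the last step left them, time stands still between calls to the robot, and variables do not carry over. Pictures are saved under pics/ and viewed, at most 10 in all, crops included, and the job is handed in when it is done.

Besides the shell and the picture viewer there is one more tool, called after "Emit:" as name([rows], argument=value, ...), one row to a line, values as JSON. step_arm: Moves the arm, as the interface text tells. Its arguments: {"type":"object","properties":{"fingers":{"type":"array","items":{"type":"number"}},"travel":{"type":"array","items":{"type":"array","items":{"type":"number"}}},"twist":{"type":"array","items":{"type":"number"}},"force":{"type":"number"}},"required":["fingers","travel","twist"]}

```bash
mkdir -p pics; ls
cat > h.py <<'E'
import numpy as np, cv2
from rig import monitor, optics, models
def cal(n):
    c=optics.get_calibration(n); f=210/np.tan(np.radians(c["vertical_fov"])/2)
    return np.array([[f,0,c["cx"]],[0,f,c["cy"]],[0,0,1]]),np.array(c["distortion"],float),np.array(c["world_from_camera"])
def ray(n,pts):
    K,d,T=cal(n); u=cv2.undistortPoints(np.array(pts,float).reshape(-1,1,2),K,d)[:,0]
    return T[:3,3],np.c_[u[:,0],-u[:,1],-np.ones(len(u))]@T[:3,:3].T
def at_z(n,pts,z):
    o,r=ray(n,pts); return o+r*((z-o[2])/r[:,2])[:,None]
def cloud(n,depth,mask):
    v,u=np.nonzero(mask&(depth>0)); o,r=ray(n,np.c_[u,v]); return o+r*depth[v,u][:,None]
E
python3 - <<'E'
from h import *
for n in("scene","top"):
    im,d=optics.get_image(n); cv2.imwrite(f"pics/{n}0.png",im); np.save(n+"_d.npy",d)
    K,D,T=cal(n); print(n,K[0,0],D,T[:3,3].round(3))
    for q in ["cup","tray","board","baati","tongs","tongs_jaws","tongs_pivot","jar","tiffin","clearbox","spoon"]:
        for k in models.landmark_of(n,q): print(q,np.round(k["point"],1),round(k["confidence"],2),at_z(n,[k["point"]],0)[0,:2].round(3))
E
```

```text
pics
scene 498.06356344036215 [0.01154011 0.         0.         0.         0.        ] [ 1.563 -0.24   1.133]
cup [413.5 222.1] 0.92 [0.5   0.332]
tray [348.9 244.3] 0.92 [0.571 0.105]
tray [276.8 228.9] 0.36 [ 0.48  -0.107]
board [273.1 242.8] 0.82 [ 0.538 -0.125]
baati [279.  234.8] 0.59 [ 0.506 -0.103]
tongs [361.6 187.8] 0.8 [0.318 0.206]
tongs [211.8 176.3] 0.73 [ 0.199 -0.304]
tongs [206.3 228.4] 0.61 [ 0.453 -0.328]
tongs [143.4 243.8] 0.59 [ 0.496 -0.519]
tongs_jaws [119.5 262.1] 0.86 [ 0.562 -0.584]
tongs_jaws [214.5 249.2] 0.81 [ 0.543 -0.305]
tongs_jaws [373.  172.1] 0.7 [0.24  0.267]
tongs_jaws [224.9 158.9] 0.62 [ 0.106 -0.254]
tongs_jaws [203.6 207.2] 0.25 [ 0.354 -0.335]
tongs_pivot [351.7 200.8] 0.85 [0.379 0.158]
tongs_pivot [156.6 222.8] 0.8 [ 0.41  -0.484]
tongs_pivot [201.7 207.3] 0.66 [ 0.354 -0.341]
tongs_pivot [197.  187.2] 0.61 [ 0.252 -0.356]
jar [430.5 278.6] 0.77 [0.728 0.31 ]
tiffin [223.3 297.9] 0.92 [ 0.727 -0.286]
clearbox [298.6 324. ] 0.96 [ 0.835 -0.091]
spoon [296.8 209.3] 0.7 [ 0.399 -0.031]
spoon [301.3 317.1] 0.45 [ 0.815 -0.08 ]
top 471.18532271
[... 186 characters left out ...]
[ 0.538 -0.131]
baati [284.4 198.8] 0.44 [ 0.552 -0.106]
tongs [413. 216.] 0.85 [ 0.498 -0.519]
tongs [182.4 271.5] 0.69 [0.316 0.213]
tongs [354.2 232. ] 0.59 [ 0.445 -0.329]
tongs [338.1 148. ] 0.46 [ 0.726 -0.283]
tongs_jaws [162.1 297.7] 0.72 [0.236 0.271]
tongs_jaws [350.3 198.8] 0.66 [ 0.553 -0.319]
tongs_jaws [431.2 190. ] 0.63 [ 0.584 -0.583]
tongs_pivot [200.  248.9] 0.76 [0.387 0.161]
tongs_pivot [399.1 236.7] 0.61 [ 0.43  -0.471]
tongs_pivot [365. 257.] 0.59 [ 0.365 -0.361]
tongs_pivot [363.5 287.9] 0.39 [ 0.269 -0.353]
jar [156.9 147.8] 0.82 [0.722 0.316]
tiffin [339.1 145.7] 0.96 [ 0.734 -0.287]
clearbox [274.7 126. ] 0.86 [ 0.802 -0.072]
spoon [260.8 248.1] 0.62 [ 0.391 -0.031]
```

View pics/scene0.png

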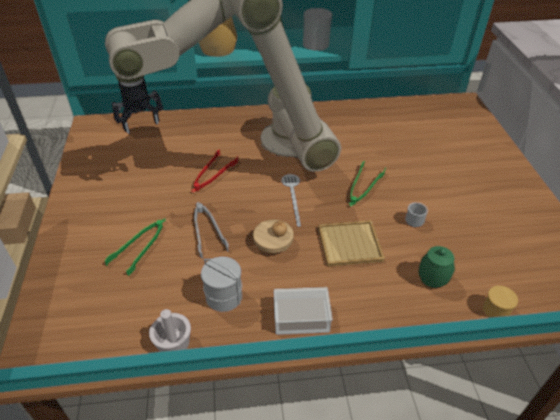

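View pics/top0.png

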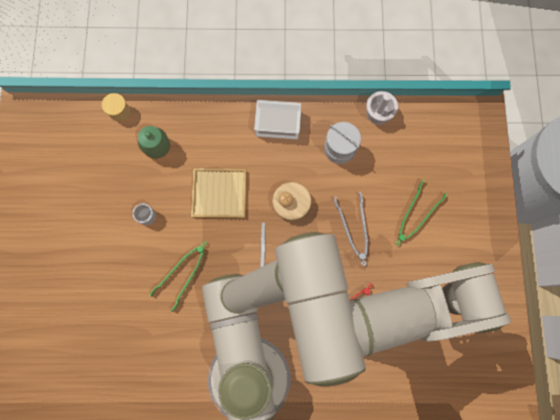

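The scene view shows these candidates:
- **Tongs:** grey steel at (207,230), green at (143,244), green at (362,188), red at (212,175). Steel is the one meant.
- **Cup:** steel at (414,222), yellow pot at (501,300), mortar at (170,330). Steel is the one meant.
- **Other things:** baati on the board at (279,232), tray at (349,244).

I'll check the choice in a crop and measure.

```bash
cat > m.py <<'E'
from h import *
import sys
E
python3 - <<'E'
from h import *
ims={n:optics.get_image(n) for n in("scene","top")}
a=cv2.resize(ims["top"][0][180:280,110:390],None,fx=2.8,fy=2.8,interpolation=cv2.INTER_CUBIC)
b=cv2.resize(ims["scene"][0][195:280,180:440],None,fx=3,fy=3,interpolation=cv2.INTER_CUBIC)
b=b[:,:a.shape[1]] if b.shape[1]>a.shape[1] else b; a=a[:,:b.shape[1]]
cv2.imwrite("pics/crop.png",np.vstack([a,b]))
near={"cup":(.49,.33),"baati":(.53,-.11),"tongs":(.45,-.329),"board":(.54,-.128),"tray":(.575,.105),"tiffin":(.73,-.28),"spoon":(.4,-.03),"jar":(.72,.31),"clearbox":(.8,-.08)}
hz={"cup":(.045,.06),"baati":(.06,.09),"tongs":(.008,.03),"board":(.035,.05),"tray":(.012,.03),"tiffin":(.05,.16),"spoon":(0.001,.02),"jar":(.03,.14),"clearbox":(.04,.08)}
for n in ims:
    for q in near:
        for k in models.trace(n,q):
            P=cloud(n,ims[n][1],k["mask"])
            if len(P)<10: continue
            m=np.median(P,0)
            if np.hypot(*(m[:2]-near[q]))<.08:
                S=P[(P[:,2]>hz[q][0])&(P[:,2]<hz[q][1])]
                np.save(f"{n}_{q}.npy",P)
                if len(S)<4: print(n,q,"few",P[:,2].max());continue
                r=cv2.minAreaRect((S[:,:2]*1000).astype(np.float32))
                print(n,q,round(k["confidence"],2),len(S),"ztop",np.percentile(P[:,2],[50,98]).round(3),"rect",np.round(r[0],1),np.round(r[1],1),round(r[2],1))
                break
L={"tongs_jaws":(.545,-.31),"tongs_pivot":(.36,-.35),"tongs":(.45,-.329),"cup":(.49,.33),"baati":(.53,-.11),"baati_mid":(.52,-.11)}
for q,g in L.items():
    R=[]
    for n in ims:
        for k in models.landmark_of(n,q):
            p=at_z(n,[k["point"]],.012)[0]
            if np.hypot(*(p[:2]-g))<.05: R.append(ray(n,[k["point"]]));print(n,q,p.round(4));break
    if len(R)==2:
        A=np.zeros((3,3));B=np.zeros(3)
        for o,d in R:
            d=d[0]/np.linalg.norm(d[0]);M=np.eye(3)-np.outer(d,d);A+=M;B+=M@o
        print("  tri",np.linalg.solve(A,B).round(4))
E
```

```text
scene cup 0.63 116 ztop [0.034 0.056] rect [495.1 333.9] [59.4 60.4] 13.5
scene baati 0.52 154 ztop [0.076 0.084] rect [ 540.4 -109.3] [38.7 43.4] 83.6
scene tongs 0.84 171 ztop [0.019 0.027] rect [ 459.1 -335.9] [224.2  87.2] 16.5
scene board 0.56 737 ztop [0.044 0.05 ] rect [ 542.7 -126.9] [115.7 117.1] 66.5
scene tray 0.58 856 ztop [0.011 0.02 ] rect [570.6 105.3] [170.7 167.7] 89.6
scene tiffin 0.64 1498 ztop [0.109 0.14 ] rect [ 724.  -285.2] [105.2 103.1] 27.1
scene jar 0.79 1104 ztop [0.081 0.121] rect [733.1 309.4] [90.  84.6] 21.5
scene clearbox 0.74 1978 ztop [0.06  0.066] rect [814.5 -81.7] [143.9 109.1] 85.6
top cup 0.82 91 ztop [0.021 0.059] rect [489.8 334.4] [58.8 58.2] 27.8
top baati 0.66 171 ztop [0.077 0.087] rect [ 532.7 -109.6] [41.1 43.5] 1.8
top tongs 0.55 289 ztop [0.02  0.028] rect [ 451.3 -340. ] [219.6  88. ] 17.5
top board 0.85 850 ztop [0.045 0.052] rect [ 535.  -128.7] [118.8 115.2] 18.4
top tray 0.74 1216 ztop [0.012 0.022] rect [566.4 105.8] [161.2 173.8] 0.3
top tiffin 0.62 1066 ztop [0.112 0.141] rect [ 720.8 -286.4] [101.2 107.1] 72.4
top jar 0.97 776 ztop [0.099 0.123] rect [718.1 311.5] [86.9 83.2] 83.1
top clearbox 0.69 1448 ztop [0.062 0.069] rect [811.1 -83. ] [143.8 110.2] 85.9
scene tongs_jaws [ 0.5629 -0.3089  0.012 ]
top tongs_jaws [ 0.5494 -0.3004  0.012 ]
  tri [ 0.5522 -0.306  -0.0007]
scene tongs_pivot [ 0.3638 -0.3456  0.012 ]
top tongs_pivot [ 0.3649 -0.3551  0.012 ]
  tri [ 0.3649 -0.35    0.0142]
scene tongs [ 0.4685 -0.3256  0.012 ]
top tongs [ 0.4439 -0.3321  0.012 ]
  tri [ 0.4475 -0.3313 -0.0085]
top cup [0.4887 0.3286 0.012 ]
scene baati [ 0.5106 -0.0985  0.012 ]
top baati [ 0.5386 -0.1142  0.012 ]
  tri [ 0.5337 -0.1077  0.0373]
scene baati_mid [ 0.4878 -0.1086  0.012 ]
top baati_mid [ 0.5518 -0.1097  0.012 ]
  tri [ 0.539  -0.1118  0.065 ]
```

View pics/crop.png

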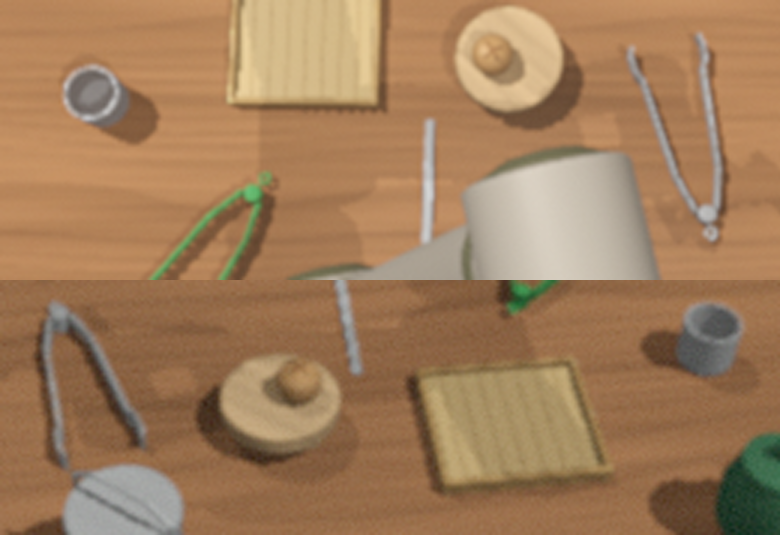

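The crop confirms it: grey steel tongs on the right in the top view, steel cup on the left. Next I'll fit the tongs' pose and read the tool state.

```bash
cat > fit.py <<'E'
from h import *
from scipy.optimize import least_squares
S=[((-85,-8),(0,-28)),((0,-28),(80,-39.5)),((80,-39.5),(120,-42)),((-85,8),(0,28)),((0,28),(80,39.5)),((80,39.5),(120,42))]
def dist(p,P):
    c,s=np.cos(p[2]),np.sin(p[2]);L=(P-p[:2])@np.array([[c,-s],[s,c]])
    D=[]
    for a,b in S:
        a=np.array(a)/1e3;b=np.array(b)/1e3;t=np.clip((L-a)@(b-a)/((b-a)@(b-a)),0,1)
        D.append(np.linalg.norm(L-a-t[:,None]*(b-a),axis=1))
    return np.min(D,0)
def fit(P,x0):
    P=P[(P[:,2]>.01)&(P[:,2]<.035)][:,:2]
    r=least_squares(dist,x0,args=(P,),loss="soft_l1",f_scale=.003); return r.x,np.median(np.abs(r.fun))
E
python3 - <<'E'
from fit import *
s=monitor.observe(); print(s["time_s"],np.round(s["tool_rot"],3).tolist(),np.round(s["position"],4),s["grip_width"])
for n in("scene","top"):
    x,e=fit(np.load(n+"_tongs.npy"),[.45,-.33,.25]); print(n,x[:2].round(4),np.degrees(x[2]).round(1),e.round(4))
    d=np.load(n+"_d.npy"); 
    # table-height check patch near tongs
    p=np.zeros(d.shape,bool); 
    P=cloud(n,d,np.ones_like(p)); m=(abs(P[:,0]-.5)<.04)&(abs(P[:,1]-.24)<.03); print("table z",np.median(P[m,2]))
E
```

```text
2.8 [[0.907, 0.42, -0.0], [0.42, -0.907, 0.0], [-0.0, -0.0, -1.0]] [ 0.2312 -0.499   0.1999] 0.08582618715805204
scene [ 0.4506 -0.3301] 11.5 0.0027
table z -0.00012756851860551421
top [ 0.4389 -0.3325] 12.2 0.0024
table z 0.0008882125065940993
```

Emit:
step_arm([
  [0, 0, 0],
  [0, 0, 0],
  [0.25, -0.2, 0],
  [0.25, -0.4, 0],
  [0.25, -0.4, 0],
  [0.25, -0.4, 0],
  [0.25, -0.4, 0],
  [0.25, -0.4, 0],
  [0.25, -0.4, 0],
  [0.25, -0.4, 0],
], fingers=[-1, -1, -1, -1, -1, -1, -1, -1, -1, -1], twist=[0.034, 0.034, 0, 0, 0, 0, 0, 0, 0, 0])

```text
time_s: 4.05
position: [0.3612, -0.1612, 0.2001]
tool_rot: [[0.976, 0.218, 0.001], [0.218, -0.976, -0.0], [0.0, 0.0, -1.0]]
ft_force: [0.8, -0.4, 0.4]
grip_width: 0.0851
gripper_force: 0.0
```

Emit:
step_arm([
  [0.25, -0.4, 0],
  [0.25, -0.4, 0],
  [0.25, -0.4, 0],
  [0.25, -0.4, 0],
  [0.25, -0.4, 0],
  [0.25, -0.4, 0],
  [0.25, -0.4, 0],
  [0.25, -0.4, 0],
  [0.25, -0.4, 0],
  [0, 0, 0],
], fingers=[-1, -1, -1, -1, -1, -1, -1, -1, -1, -1], twist=[0, 0, 0, 0, 0, 0, 0, 0, 0, 0])

```text
time_s: 5.3
position: [0.502, 0.2401, 0.1993]
tool_rot: [[0.975, 0.222, -0.0], [0.222, -0.975, 0.0], [-0.0, -0.0, -1.0]]
ft_force: [0.2, -1.2, -0.3]
grip_width: 0.0858
gripper_force: 0.0
```

Emit:
step_arm([
  [0.04, -0.31, 0],
  [0.04, -0.31, 0],
  [0.04, -0.32, 0],
  [0, 0, 0.4],
  [0, 0, 0.4],
  [0, 0, 0.4],
  [0, 0, 0.35],
  [0, 0, 0.25],
  [0, 0, 0],
], fingers=[-1, -1, -1, -1, -1, -1, -1, -1, -1], twist=[0, 0, 0, 0, 0, 0, 0, 0, 0])

```text
time_s: 6.42
position: [0.4921, 0.331, 0.0187]
tool_rot: [[0.976, 0.218, -0.003], [0.218, -0.976, -0.002], [-0.004, 0.001, -1.0]]
ft_force: [-0.0, -0.9, -0.4]
grip_width: 0.0859
gripper_force: 0.0
```

Run:
```python
from h import *
for i,n in enumerate(("scene","top")):
    im,d=optics.get_image(n)
    u=cv2.resize(im[170:270,360:470],(440,400)) if n=="scene" else cv2.resize(im[160:260,90:190],(360,400))
    globals()[f"a{i}"]=u
cv2.imwrite("pics/cup.png",np.hstack([a0,a1]))
```

```text
(no output)
```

View pics/cup.png

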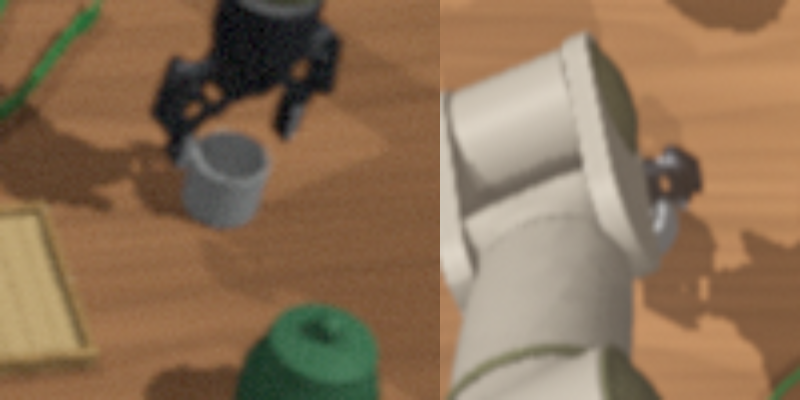

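```bash
cat >> h.py <<'E'
def proj(n,P):
    K,d,T=cal(n); c=(np.array(P,float)-T[:3,3])@T[:3,:3]; c=c*[1,-1,-1]
    return cv2.projectPoints(c.reshape(-1,1,3),np.zeros(3),np.zeros(3),K,d)[0][:,0]
E
python3 - <<'E'
from h import *
s=monitor.observe(); p=np.array(s["position"]);R=np.array(s["tool_rot"]);print(p,s["time_s"])
for z in(.0,.013,.032):
  print(z,[proj("scene",[p+R@[0,y,-z]]).round(1).tolist() for y in(-.045,0,.045)])
print("cup",proj("scene",[[.4925,.334,0],[.4925,.334,.055]]).round(1))
im,d=optics.get_image("scene")
m=np.zeros(d.shape,bool);m[185:225,395:450]=1
P=cloud("scene",d,m&(im.max(2)<60));print(len(P))
F=P[(P[:,2]>.015)&(P[:,2]<.07)]
for side in(-1,1):
  G=F[(F[:,1]-.333)*side>.02]; print(side,len(G),np.percentile(G,[5,50,95],axis=0).round(3).tolist() if len(G) else 0)
k=max(models.trace("scene","cup"),key=lambda k:k["confidence"]);C=cloud("scene",d,k["mask"]);C=C[C[:,2]>.045];print("cup",len(C),cv2.minAreaRect((C[:,:2]*1e3).astype(np.float32)),np.percentile(C[:,2],97))
E
```

```text
[0.49349148 0.33190226 0.02094636] 6.525
0.0 [[[426.3, 212.8]], [[414.0, 216.0]], [[401.5, 219.3]]]
0.013 [[[427.2, 209.9]], [[414.8, 213.1]], [[402.3, 216.4]]]
0.032 [[[428.5, 205.5]], [[416.0, 208.8]], [[403.4, 212.0]]]
cup [[413.2 220.4]
 [416.7 208. ]]
460
-1 0 0
1 0 0
cup 109 ((496.9444885253906, 333.3952941894531), (56.62884521484375, 63.44034957885742), 73.11619567871094) 0.058590295300653086
```

Run:
```python
from h import *
for n,(r0,r1,c0,c1) in {"scene":(180,225,395,450),"top":(190,225,145,172)}.items():
  im,d=optics.get_image(n)
  m=np.zeros(d.shape,bool);m[r0:r1,c0:c1]=1
  v,u=np.nonzero(m&(im.max(2)<75)&(d>0)); o,r=ray(n,np.c_[u,v]); P=o+r*d[v,u][:,None]
  k=P[:,2]>.012
  for side in(-1,1):
    s=k&((P[:,1]-.333)*side>.018); i=np.argsort(P[s,2])[:12]; print(n,side,s.sum());print(np.c_[u[s][i],v[s][i],(P[s][i]*1e3).round()].astype(int).tolist())
```

```text
scene -1 341
[[404, 210, 506, 287, 64], [405, 209, 511, 287, 74], [401, 207, 503, 276, 76], [404, 209, 514, 282, 77], [402, 208, 510, 277, 78], [403, 209, 515, 279, 78], [405, 208, 513, 285, 80], [402, 206, 503, 278, 80], [402, 207, 510, 276, 82], [403, 208, 516, 277, 83], [404, 208, 517, 280, 84], [403, 206, 508, 280, 84]]
scene 1 191
[[424, 211, 491, 362, 38], [429, 201, 480, 375, 70], [430, 201, 487, 374, 76], [430, 202, 492, 373, 76], [431, 202, 493, 376, 76], [431, 203, 498, 374, 77], [429, 199, 480, 373, 78], [429, 200, 485, 371, 78], [432, 202, 496, 377, 80], [430, 200, 488, 373, 81], [431, 201, 493, 374, 81], [429, 198, 479, 373, 82]]
top -1 67
[[158, 208, 499, 276, 94], [157, 208, 498, 278, 99], [156, 207, 498, 278, 112], [154, 207, 497, 283, 116], [154, 208, 494, 283, 116], [155, 207, 497, 279, 117], [155, 208, 494, 279, 118], [156, 208, 493, 276, 120], [154, 209, 490, 281, 120], [160, 204, 505, 264, 121], [161, 205, 502, 261, 121], [160, 201, 514, 264, 123]]
top 1 0
[]
```

Emit:
step_arm([
  [0, -0.01, 0.06],
  [0, 0, 0],
  [0, 0, 0],
  [0, 0, 0],
  [0, 0, 0],
  [0, 0, 0],
  [0, 0, 0],
], fingers=[-1, 0.6, 0.6, 0.6, 0.6, 0.6, 0.6], twist=[0, 0, 0, 0, 0, 0, 0], force=35)

```text
time_s: 7.6
position: [0.4928, 0.3332, 0.0144]
tool_rot: [[0.976, 0.218, 0.0], [0.218, -0.976, 0.0], [0.0, -0.0, -1.0]]
ft_force: [-2.3, 0.3, 5.8]
grip_width: 0.0574
gripper_force: 37.1
```

Emit:
step_arm([
  [0, 0, -0.2],
  [0, 0, -0.3],
  [0, 0, -0.3],
  [0, 0, 0],
  [0, 0, 0],
  [0, 0, 0],
], fingers=[0.6, 0.6, 0.6, 0.6, 0.6, 0.6], twist=[0, 0, 0, 0, 0, 0])

```text
time_s: 8.35
position: [0.4921, 0.3329, 0.0925]
tool_rot: [[0.976, 0.218, -0.002], [0.218, -0.976, -0.001], [-0.003, 0.0, -1.0]]
ft_force: [0.3, -0.4, -1.6]
grip_width: 0.0571
gripper_force: 37.9
```

Run:
```python
from h import *
im,d=optics.get_image("scene")
cv2.imwrite("pics/lift.png",cv2.resize(im[150:270,340:480],(700,600),interpolation=cv2.INTER_CUBIC))
for k in models.trace("scene","cup"):
  C=cloud("scene",d,k["mask"]); print(k["confidence"],np.percentile(C,[2,50,98],axis=0).round(3).tolist())
s=monitor.observe();print(s["position"],s["ft_force"])
```

```text
0.89 [[0.466, 0.302, 0.083], [0.512, 0.334, 0.112], [0.527, 0.359, 0.134]]
[0.49238957 0.33300554 0.09292883] [-0.33715125 -0.66653932 -1.35617592]
```

View pics/lift.png

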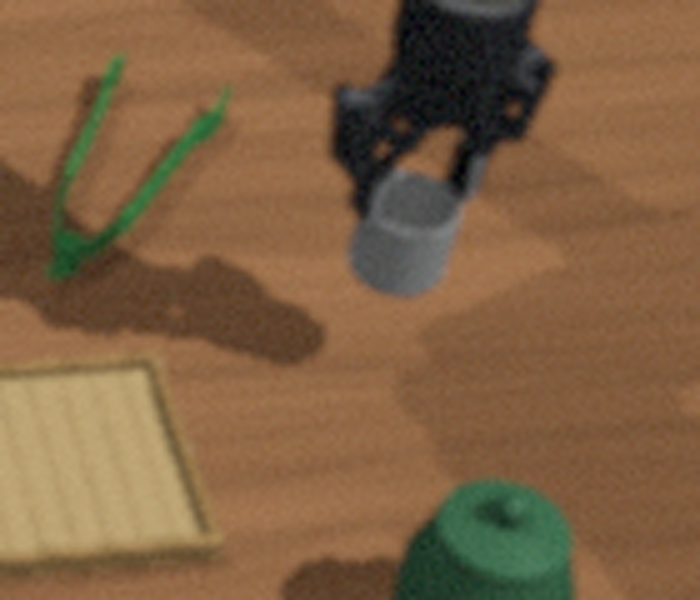

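The cup is held upright with its rim at z ≈ 0.133. Now I'll carry it to the tray centre.

Emit:
step_arm([
  [0.03, 0.2, 0],
  [0.05, 0.4, 0],
  [0.05, 0.5, 0],
  [0.05, 0.5, 0],
  [0.03, 0.4, 0],
  [0.02, 0.39, 0],
  [0, 0, 0],
  [0, 0, 0],
  [0, 0, 0.2],
  [0, 0, 0.2],
], fingers=[0.6, 0.6, 0.6, 0.6, 0.6, 0.6, 0.6, 0.6, 0.6, 0.6], twist=[0, 0, 0, 0, 0, 0, 0, 0, 0, 0])

```text
time_s: 9.7
position: [0.5671, 0.1059, 0.0536]
tool_rot: [[0.976, 0.22, 0.0], [0.22, -0.976, 0.0], [0.0, 0.0, -1.0]]
ft_force: [0.6, 0.4, -1.2]
grip_width: 0.0574
gripper_force: 37.9
```

Emit:
step_arm([
  [0, 0, 0.15],
  [0, 0, 0.1],
  [0, 0, 0],
  [0, 0, 0],
], fingers=[0.6, 0.6, 0.6, 0.6], twist=[0, 0, 0, 0])

```text
time_s: 10.2
position: [0.5678, 0.105, 0.0295]
tool_rot: [[0.976, 0.219, 0.001], [0.219, -0.976, -0.0], [0.001, 0.0, -1.0]]
ft_force: [-0.5, -0.3, -1.2]
grip_width: 0.0569
gripper_force: 37.9
```

Emit:
step_arm([
  [0, 0, 0.04],
  [0, 0, 0.01],
  [0, 0, 0],
], fingers=[0.6, 0.6, 0.6], twist=[0, 0, 0])

```text
time_s: 10.58
position: [0.5675, 0.105, 0.0245]
tool_rot: [[0.976, 0.218, 0.001], [0.218, -0.976, -0.0], [0.001, 0.0, -1.0]]
ft_force: [-0.6, 0.3, 4.9]
grip_width: 0.0574
gripper_force: 38.5
```

Contact with the floor. Release gently, then rise.

Emit:
step_arm([
  [0, 0, 0],
  [0, 0, 0],
  [0, 0, 0],
  [0, 0, 0],
  [0, 0, 0],
  [0, 0, 0],
  [0, 0, -0.15],
  [0, 0, -0.3],
  [0, 0, -0.5],
  [0, 0, -0.5],
], fingers=[0.1, -0.3, -0.7, -1, -1, -1, -1, -1, -1, -1], twist=[0, 0, 0, 0, 0, 0, 0, 0, 0, 0])

```text
time_s: 11.82
position: [0.5672, 0.105, 0.1716]
tool_rot: [[0.976, 0.218, 0.001], [0.218, -0.976, 0.0], [0.001, 0.0, -1.0]]
ft_force: [0.2, -0.3, -0.6]
grip_width: 0.0856
gripper_force: 0.0
```

Run:
```python
from fit import *
for n in("scene","top"):
    im,d=optics.get_image(n)
    for q,g in (("tongs",(.45,-.33)),("cup",(.567,.105)),("baati",(.537,-.11))):
        for k in models.trace(n,q):
            P=cloud(n,d,k["mask"])
            if len(P)>20 and np.hypot(*(np.median(P,0)[:2]-g))<.06:
                if q=="tongs": x,e=fit(P,[.45,-.33,.2]);print(n,x[:2].round(4),np.degrees(x[2]).round(1),e.round(4),len(P))
                else:
                    lo=.05 if q=="cup" else .056
                    C=P[P[:,2]>lo];r=cv2.minAreaRect((C[:,:2]*1e3).astype(np.float32));print(n,q,np.round(r[0],1),np.round(r[1],1),np.percentile(P[:,2],[3,97]).round(3))
                break
    for q in("tongs","tongs_jaws","tongs_pivot"):
        for k in models.landmark_of(n,q):
            p=at_z(n,[k["point"]],.012)[0]
            if min(np.hypot(*(p[:2]-g)) for g in((.45,-.33),(.365,-.35),(.55,-.305)))<.035: print(n,q,p.round(4),k["confidence"])
```

```text
scene [ 0.4478 -0.3309] 11.6 0.0024 304
scene cup [572.  106.2] [59.2 61.5] [0.014 0.066]
scene baati [ 544.3 -107.2] [41.7 40.6] [0.054 0.084]
scene tongs [ 0.4712 -0.3247  0.012 ] 0.57
scene tongs_jaws [ 0.5451 -0.3063  0.012 ] 0.53
scene tongs_pivot [ 0.3648 -0.3327  0.012 ] 0.75
top [ 0.4407 -0.3328] 11.8 0.0022 247
top baati [ 532.4 -111.1] [40.4 35.3] [0.071 0.086]
top tongs [ 0.4516 -0.3285  0.012 ] 0.62
top tongs_jaws [ 0.5514 -0.3062  0.012 ] 0.63
top tongs_pivot [ 0.3605 -0.3515  0.012 ] 0.63
```

Emit:
step_arm([
  [-0.1, 0.2, 0],
  [-0.21, 0.4, 0],
  [-0.25, 0.45, 0],
  [-0.25, 0.45, 0],
  [-0.25, 0.45, 0],
  [-0.25, 0.45, 0],
  [-0.25, 0.45, 0],
  [-0.25, 0.45, 0],
  [-0.2, 0.4, 0],
  [-0.13, 0.3, 0],
], fingers=[-1, -1, -1, -1, -1, -1, -1, -1, -1, -1], twist=[0.004, 0, 0, 0, 0, 0, 0, 0, 0, 0])

```text
time_s: 13.78
position: [0.4399, -0.3325, 0.1688]
tool_rot: [[0.979, 0.205, -0.0], [0.205, -0.979, -0.0], [-0.0, -0.0, -1.0]]
ft_force: [0.2, -0.4, -0.2]
grip_width: 0.0856
gripper_force: 0.0
```

Emit:
step_arm([
  [0, 0, 0.2],
  [0, 0, 0.4],
  [0, 0, 0.4],
  [0, 0, 0.2],
  [0, 0, 0],
], fingers=[-1, -1, -1, -1, -1], twist=[0, 0, 0, 0, 0])

```text
time_s: 14.4
position: [0.4402, -0.3301, 0.0478]
tool_rot: [[0.979, 0.206, -0.002], [0.206, -0.979, 0.002], [-0.001, -0.003, -1.0]]
ft_force: [-0.4, -0.3, 0.6]
grip_width: 0.0857
gripper_force: 0.0
```

Run:
```python
from h import *
im,d=optics.get_image("scene"); im2,_=optics.get_image("top")
cv2.imwrite("pics/t.png",np.hstack([cv2.resize(im[160:270,160:260],(400,440)),cv2.resize(im2[180:280,300:400],(400,440))]))
s=monitor.observe();print(s["position"],s["tool_rot"],s["ft_force"],s["time_s"])
```

```text
[ 0.441022   -0.33097553  0.04966695] [[ 9.78516352e-01  2.06168170e-01  6.59143681e-04]
 [ 2.06168649e-01 -9.78516172e-01 -7.68194336e-04]
 [ 4.86605531e-04  8.87585482e-04 -9.99999488e-01]] [ 0.93240669 -0.3157554  -0.0778144 ] 14.5
```

View pics/t.png

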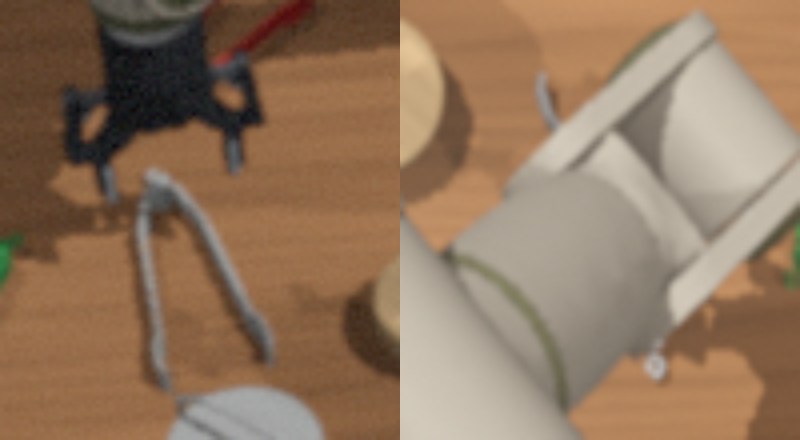

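Emit:
step_arm([
  [0.05, -0.02, 0],
  [0, 0, 0.2],
  [0, 0, 0.15],
  [0, 0, 0.08],
  [0, 0, 0.03],
  [0, 0, 0],
], fingers=[-1, -1, -1, -1, -1, -1], twist=[0, 0, 0, 0, 0, 0])

```text
time_s: 15.25
position: [0.4453, -0.3277, 0.0031]
tool_rot: [[0.979, 0.206, 0.0], [0.206, -0.979, -0.0], [0.0, 0.0, -1.0]]
ft_force: [0.6, -0.5, 0.1]
grip_width: 0.0852
gripper_force: 0.0
```

Emit:
step_arm([
  [0, 0, 0],
  [0, 0, 0],
  [0, 0, 0],
  [0, 0, 0],
  [0, 0, 0],
  [0, 0, 0],
], fingers=[-0.3, -0.3, -0.3, -0.3, -0.3, -0.3], twist=[0, 0, 0, 0, 0, 0], force=30)

```text
time_s: 16.0
position: [0.4452, -0.3276, 0.0029]
tool_rot: [[0.979, 0.206, -0.0], [0.206, -0.979, 0.0], [0.0, -0.0, -1.0]]
ft_force: [-0.1, 0.7, 0.2]
grip_width: 0.0557
gripper_force: 0.0
```

Emit:
step_arm([
  [0, 0, 0],
  [0, 0, 0],
  [0, 0, 0],
], fingers=[-0.22, -0.22, -0.22], twist=[0, 0, 0])

```text
time_s: 16.38
position: [0.4452, -0.3276, 0.0029]
tool_rot: [[0.979, 0.206, -0.0], [0.206, -0.979, 0.0], [0.0, -0.0, -1.0]]
ft_force: [-0.0, -0.5, -0.2]
grip_width: 0.0521
gripper_force: 0.0
```

Run:
```python
from fit import *
im,d=optics.get_image("scene"); im2,_=optics.get_image("top")
cv2.imwrite("pics/t2.png",np.hstack([cv2.resize(im[170:270,170:270],(500,500),interpolation=cv2.INTER_CUBIC),cv2.resize(im2[180:280,310:370],(300,500),interpolation=cv2.INTER_CUBIC)]))
s=monitor.observe();print(s["position"],s["grip_width"],s["gripper_force"])
```

```text
[ 0.44515567 -0.32761863  0.00290573] 0.05213814723374742 0.0
```

View pics/t2.png

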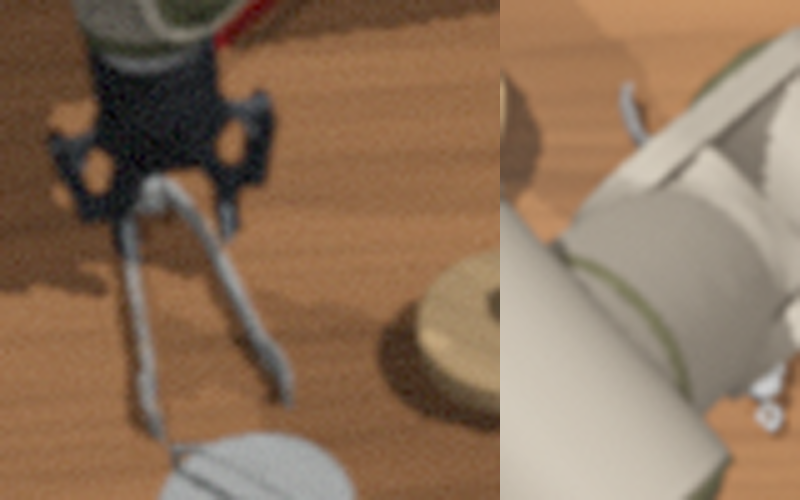

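Run:
```python
from h import *
im,d=optics.get_image("scene")
s=monitor.observe();p=np.array(s["position"]);R=np.array(s["tool_rot"])
for c in range(213,218):
  for r in range(208,221,2):
    o,q=ray("scene",[[c,r]]);P=o+q[0]*d[r,c]; print(c,r,im[r,c].max(),(P*1e3).round().astype(int).tolist(),end=' | ')
  print()
for z in(.006,.02,.035): print(z,proj("scene",[p+R@[0,y,-z] for y in(-.03,0,.03)]).round(1).tolist())
print("tongs",proj("scene",[[.446,-.331,.012],[.363,-.349,.024],[.543,-.31,.012]]).round(1).tolist())
```

```text
213 208 57 [453, -299, 86] | 213 210 69 [451, -300, 76] | 213 212 82 [448, -301, 65] | 213 214 108 [443, -302, 51] | 213 216 122 [439, -303, 39] | 213 218 129 [409, -305, 1] | 213 220 120 [440, -304, 22] | 
214 208 33 [458, -296, 90] | 214 210 64 [452, -297, 77] | 214 212 83 [456, -298, 72] | 214 214 80 [453, -298, 61] | 214 216 92 [450, -299, 49] | 214 218 123 [453, -300, 43] | 214 220 149 [416, -303, -2] | 
215 208 36 [451, -293, 84] | 215 210 54 [449, -294, 74] | 215 212 97 [451, -295, 67] | 215 214 95 [448, -296, 55] | 215 216 97 [456, -296, 55] | 215 218 124 [448, -297, 39] | 215 220 156 [421, -299, 3] | 
216 208 38 [451, -290, 84] | 216 210 50 [448, -291, 72] | 216 212 76 [444, -292, 60] | 216 214 86 [447, -293, 54] | 216 216 107 [443, -294, 42] | 216 218 142 [448, -294, 38] | 216 220 153 [1563, -240, 1133] | 
217 208 61 [452, -287, 84] | 217 210 85 [445, -288, 69] | 217 212 84 [448, -289, 63] | 217 214 84 [449, -289, 56] | 217 216 122 [444, -290, 42] | 217 218 151 [408, -293, -2] | 217 220 153 [423, -293, 4] | 
0.006 [[215.3, 222.6], [206.0, 224.7], [196.6, 226.9]]
0.02 [[214.9, 219.5], [205.6, 221.6], [196.1, 223.8]]
0.035 [[214.5, 216.1], [205.1, 218.2], [195.6, 220.4]]
tongs [[204.8, 224.3], [198.5, 204.0], [212.4, 246.6]]
```

The finger tips actually sit about 33 mm above the reported TCP, at z ≈ 0.036, so they are still above the tongs. I'll reopen and descend slowly, watching the force.

Emit:
step_arm([
  [0, 0.03, 0],
  [0, 0, 0],
  [0, 0, 0],
  [0, 0, 0.08],
  [0, 0, 0.07],
  [0, 0, 0.05],
  [0, 0, 0.05],
  [0, 0, 0],
], fingers=[-1, -1, -1, -1, -1, -1, -1, -1], twist=[0, 0, 0, 0, 0, 0, 0, 0])

```text
time_s: 17.52
position: [0.4457, -0.3304, -0.0225]
tool_rot: [[0.979, 0.206, -0.0], [0.206, -0.979, 0.001], [-0.0, -0.001, -1.0]]
ft_force: [-0.1, 0.1, -0.1]
grip_width: 0.0855
gripper_force: 0.0
```

Emit:
step_arm([
  [0, 0, 0],
  [0, 0, 0],
  [0, 0, 0],
  [0, 0, 0],
  [0, 0, 0],
], fingers=[-0.34, -0.34, -0.34, -0.34, -0.34], twist=[0, 0, 0, 0, 0])

```text
time_s: 18.15
position: [0.4462, -0.3309, -0.0215]
tool_rot: [[0.979, 0.206, 0.001], [0.206, -0.979, -0.001], [0.001, 0.001, -1.0]]
ft_force: [0.9, 0.6, 5.8]
grip_width: 0.0572
gripper_force: 6.1
```

```bash
cat > tip.py <<'E'
from h import *
im,d=optics.get_image("scene")
for c in range(213,219):
  L=[]
  for r in range(208,231,2):
    o,q=ray("scene",[[c,r]]);P=o+q[0]*d[r,c]; L.append([int(im[r,c].max())]+(P*1e3).round().astype(int).tolist())
  print(c,L)
E
python3 tip.py
```

```text
213 [[47, 459, -299, 92], [34, 461, -300, 86], [55, 452, -301, 69], [87, 446, -302, 54], [100, 440, -303, 40], [90, 437, -304, 28], [82, 442, -304, 24], [109, 449, -305, 23], [121, 453, -305, 18], [101, 439, -307, -5], [102, 458, -306, 5], [101, 461, -307, -1]]
214 [[43, 445, -297, 78], [40, 458, -297, 82], [35, 451, -298, 67], [51, 456, -298, 64], [69, 454, -299, 53], [76, 456, -300, 46], [75, 451, -301, 32], [110, 454, -301, 27], [148, 457, -302, 21], [112, 461, -302, 17], [104, 455, -303, 1], [98, 468, -303, 6]]
215 [[65, 433, -294, 67], [36, 454, -294, 78], [24, 451, -295, 66], [31, 452, -295, 59], [72, 454, -296, 53], [93, 455, -297, 45], [92, 451, -298, 32], [108, 452, -298, 24], [148, 456, -299, 20], [133, 465, -299, 20], [117, 470, -300, 16], [100, 461, -301, -2]]
216 [[82, 433, -291, 67], [44, 442, -291, 66], [46, 454, -292, 69], [32, 459, -292, 66], [66, 446, -293, 45], [91, 450, -294, 40], [91, 449, -295, 30], [113, 450, -295, 23], [146, 432, -297, -5], [145, 442, -297, -4], [129, 477, -296, 23], [111, 480, -297, 18]]
217 [[78, 435, -288, 68], [55, 446, -288, 69], [32, 451, -289, 66], [74, 454, -289, 61], [81, 449, -290, 47], [78, 448, -291, 37], [71, 445, -292, 26], [126, 431, -293, 3], [150, 437, -294, 0], [141, 445, -294, -1], [145, 452, -294, -3], [133, 483, -293, 20]]
218 [[56, 436, -285, 68], [33, 449, -285, 72], [39, 449, -286, 64], [119, 391, -289, -1], [132, 400, -289, -1], [111, 411, -289, 1], [112, 448, -289, 28], [143, 425, -290, -4], [152, 439, -290, 1], [140, 450, -291, 4], [138, 455, -291, 0], [140, 462, -291, -2]]
```

Emit:
step_arm([
  [0, 0, 0],
  [0, 0, 0],
  [0, 0, 0.04],
  [0, 0, 0.04],
  [0, 0, 0.03],
  [0, 0, 0],
], fingers=[-0.8, -0.8, -0.8, -0.8, -0.8, -0.8], twist=[0, 0, 0, 0, 0, 0])

```text
time_s: 18.95
position: [0.4457, -0.3304, -0.0334]
tool_rot: [[0.979, 0.206, -0.0], [0.206, -0.979, 0.0], [-0.0, -0.001, -1.0]]
ft_force: [0.3, 0.3, 0.7]
grip_width: 0.0772
gripper_force: 0.0
```

Emit:
step_arm([
  [0, 0, 0],
  [0, 0, 0],
  [0, 0, 0],
  [0, 0, 0],
], fingers=[-0.34, -0.34, -0.34, -0.34], twist=[0, 0, 0, 0])

```text
time_s: 19.45
position: [0.4462, -0.3309, -0.0326]
tool_rot: [[0.979, 0.206, 0.001], [0.206, -0.979, -0.001], [0.001, 0.001, -1.0]]
ft_force: [2.2, 0.8, 5.7]
grip_width: 0.0575
gripper_force: 5.9
```

```bash
python3 tip.py | cut -c1-400 | tail -3; python3 -c "
from h import *
s=monitor.observe();print(s['position'],s['ft_force'],s['gripper_force'],s['grip_width'])"
```

```text
216 [[140, 363, -294, 0], [107, 371, -295, -1], [44, 436, -292, 52], [30, 451, -292, 58], [35, 453, -293, 51], [69, 451, -294, 40], [93, 455, -294, 36], [98, 453, -295, 25], [123, 448, -296, 11], [136, 455, -297, 9], [128, 477, -296, 23], [105, 483, -297, 20]]
217 [[138, 361, -291, -2], [104, 432, -289, 57], [44, 439, -289, 55], [39, 448, -290, 55], [40, 451, -290, 49], [62, 452, -291, 41], [69, 451, -291, 31], [71, 441, -293, 13], [105, 449, -293, 12], [137, 445, -294, 0], [143, 455, -294, 0], [127, 483, -293, 20]]
218 [[114, 362, -288, -1], [82, 439, -285, 63], [30, 442, -286, 57], [31, 444, -287, 51], [78, 457, -287, 55], [107, 410, -289, 0], [101, 448, -289, 29], [90, 445, -289, 17], [120, 435, -291, -2], [133, 447, -291, 0], [139, 451, -291, -4], [136, 463, -291, 0]]
[ 0.44624418 -0.33088031 -0.03254722] [1.41490438 0.48461627 5.33426105] 5.94341320451349 0.05685909103109366
```

Emit:
step_arm([
  [0, 0, 0],
  [0, 0, 0],
  [0, 0, -0.05],
  [0, 0, -0.2],
  [0, 0, -0.3],
  [0, 0, -0.35],
  [0, 0, -0.3],
  [0, 0, 0],
  [0, 0, 0],
], fingers=[-0.26, -0.26, -0.26, -0.26, -0.26, -0.26, -0.26, -0.26, -0.26], twist=[0, 0, 0, 0, 0, 0, 0, 0, 0])

```text
time_s: 20.62
position: [0.4452, -0.33, 0.0858]
tool_rot: [[0.979, 0.206, -0.002], [0.206, -0.979, 0.002], [-0.001, -0.002, -1.0]]
ft_force: [0.1, 0.8, -1.2]
grip_width: 0.0538
gripper_force: 5.3
```

Run:
```python
from h import *
s=monitor.observe();print(s['position'],s['ft_force'],s['gripper_force'],s['grip_width'])
ims={n:optics.get_image(n) for n in("scene","top")}
for n in ims:
  im,d=ims[n]
  for k in models.trace(n,"tongs"):
    P=cloud(n,d,k["mask"])
    if len(P)>20 and np.hypot(*(np.median(P,0)[:2]-[.45,-.33]))<.09: print(n,len(P),k["point"],np.percentile(P,[3,50,97],axis=0).round(3).tolist()); np.save(f"held_{n}.npy",P)
im=ims["scene"][0];im2=ims["top"][0]
cv2.imwrite("pics/held.png",np.hstack([cv2.resize(im[150:260,160:260],(500,550),interpolation=cv2.INTER_CUBIC),cv2.resize(im2[150:280,310:380],(296,550),interpolation=cv2.INTER_CUBIC)]))
```

```text
[ 0.44516132 -0.33000789  0.0857829 ] [ 0.06907609  0.76966397 -1.16989098] 5.32572110008914 0.05376228039911343
```

View pics/held.png

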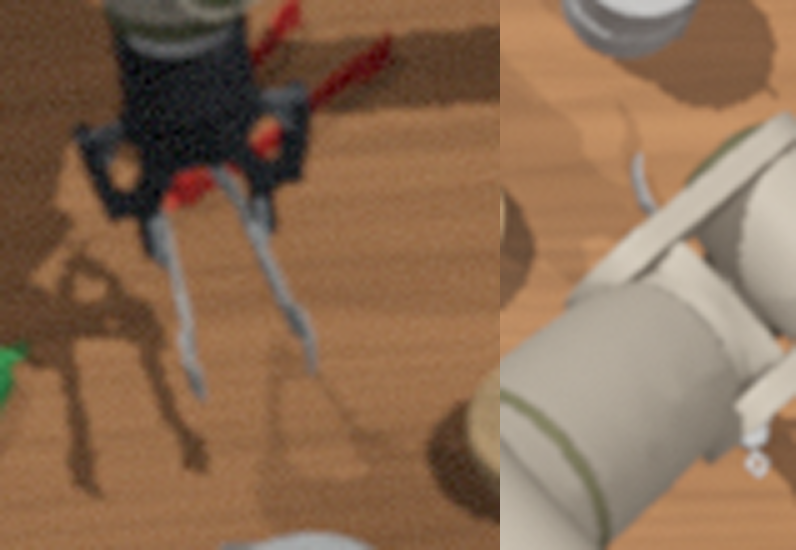

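```bash
cat > jaw.py <<'E'
from h import *
def jaws(n,box,zlo=.05,zhi=.17):
    im,d=optics.get_image(n); m=np.zeros(d.shape,bool); r0,r1,c0,c1=box; m[r0:r1,c0:c1]=1
    hs=cv2.cvtColor(im,cv2.COLOR_BGR2HSV); P=cloud(n,d,m&(hs[...,1]<90)&(hs[...,2]>60))
    s=monitor.observe();p=np.array(s["position"]);R=np.array(s["tool_rot"])
    L=(P-p)@R; L[:,2]*=-1   # x fwd, y = right, z up rel TCP
    return L[(P[:,2]>zlo)&(P[:,2]<zhi)]
E
python3 - <<'E'
from jaw import *
for n,b in(("scene",(190,235,185,230)),("top",(180,206,335,352))):
    L=jaws(n,b); print(n,len(L))
    for a in range(20,140,15):
        for sg in(-1,1):
            q=L[(L[:,0]>a/1e3)&(L[:,0]<=(a+15)/1e3)&(L[:,1]*sg>0)]
            if len(q): print(a,sg,len(q),"y %.1f z %.1f max %.1f min %.1f"%tuple(1e3*np.array([np.median(q[:,1]),np.median(q[:,2]),q[:,2].max(),q[:,2].min()])))
    print("xmax",np.sort(L[:,0])[-5:].round(3))
E
```

```text
scene 237
20 -1 10 y -24.8 z 52.8 max 57.2 min 39.3
20 1 5 y 27.5 z 53.5 max 56.5 min 42.4
35 -1 6 y -24.7 z 50.2 max 57.4 min 43.1
35 1 5 y 27.4 z 54.5 max 56.3 min 53.1
50 -1 10 y -25.7 z 54.6 max 56.8 min 40.7
50 1 8 y 28.5 z 53.6 max 57.6 min 47.6
65 -1 11 y -26.3 z 53.2 max 56.0 min 40.7
65 1 5 y 29.6 z 54.4 max 57.0 min 51.7
80 -1 16 y -29.6 z 51.0 max 60.6 min 34.7
80 1 13 y 30.3 z 49.8 max 58.3 min 36.1
95 -1 10 y -32.8 z 52.5 max 57.5 min 33.7
95 1 6 y 35.6 z 57.4 max 58.4 min 45.8
110 -1 14 y -32.9 z 51.4 max 58.8 min 39.0
110 1 20 y 33.9 z 48.3 max 61.1 min 36.0
125 -1 3 y -29.4 z 42.8 max 46.2 min 37.8
xmax [0.124 0.125 0.125 0.125 0.125]
top 38
65 -1 2 y -28.9 z 52.1 max 58.2 min 46.0
80 -1 16 y -32.1 z 52.2 max 58.5 min 30.7
95 -1 14 y -34.0 z 48.5 max 59.6 min 37.3
110 -1 6 y -32.7 z 55.2 max 63.1 min 47.4
xmax [0.111 0.115 0.116 0.118 0.118]
```

Emit:
step_arm([
  [0.03, -0.18, 0],
  [0.05, -0.3, 0],
  [0.05, -0.3, 0],
  [0.05, -0.3, 0],
  [0.06, -0.3, 0],
  [0.05, -0.3, 0],
  [0.05, -0.3, 0],
  [0, 0, 0],
  [0, 0, 0],
], fingers=[-0.26, -0.26, -0.26, -0.26, -0.26, -0.26, -0.26, -0.26, -0.26], twist=[0, 0, 0, 0, 0, 0, 0, 0, 0])

```text
time_s: 22.05
position: [0.4382, -0.1297, 0.087]
tool_rot: [[0.978, 0.207, 0.0], [0.207, -0.978, -0.0], [0.0, 0.0, -1.0]]
ft_force: [1.4, 0.0, -0.8]
grip_width: 0.054
gripper_force: 5.3
```

Run:
```python
from jaw import *
s=monitor.observe();print(s['position'],s['gripper_force'],s['grip_width'],s["time_s"])
p=np.array(s["position"]);R=np.array(s["tool_rot"])
for n,w in(("scene",None),("top",None)):
    c=proj(n,[p+R@[.1,0,-.045]])[0]; r,cc=int(c[1]),int(c[0])
    L=jaws(n,(r-30,r+30,cc-30,cc+30),.1); L=L[(L[:,0]>.075)&(L[:,2]>.03)&(L[:,2]<.062)]
    for sg in(-1,1):
        q=L[L[:,1]*sg>0]
        if len(q): print(n,sg,len(q),"x",np.percentile(q[:,0],[2,98]).round(4),"y",np.median(q[:,1]).round(4),"z",np.percentile(q[:,2],[3,97]).round(4))
    im,d=optics.get_image(n)
    for k in models.trace(n,"baati"):
        B=cloud(n,d,k["mask"])
        if np.hypot(*(np.median(B,0)[:2]-[.537,-.11]))<.05:
            B=B[B[:,2]>.058];B=(B-p)@R
            r=cv2.minAreaRect((B[:,:2]*1e3).astype(np.float32)); print(n,"baati rel",np.round(r[0],1),np.round(r[1],1),len(B),k["confidence"]);break
    im=cv2.resize(im[r_-45 if 0 else max(int(c[1])-45,0):int(c[1])+55,int(c[0])-40:int(c[0])+40],(400,500),interpolation=cv2.INTER_CUBIC); globals()["a"+n]=im
cv2.imwrite("pics/over.png",np.hstack([ascene,atop]))
```

```text
[ 0.43823228 -0.12966683  0.08704691] 5.324720601201989 0.05395585959169604 22.05
scene -1 50 x [0.0771 0.1226] y -0.0316 z [0.0332 0.0599]
scene 1 49 x [0.0777 0.126 ] y 0.0342 z [0.0351 0.0604]
scene baati rel [106.    0.7] [41.6 44.1] 171 0.68
top -1 1 x [0.1182 0.1182] y -0.0309 z [0.0575 0.0575]
top 1 9 x [0.1055 0.1184] y 0.0348 z [0.0367 0.0599]
```

View pics/over.png

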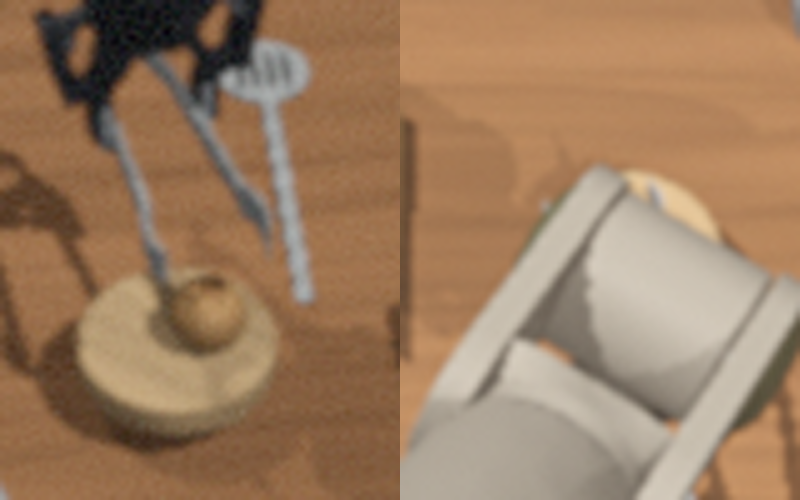

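Emit:
step_arm([
  [0.03, 0, 0.1],
  [0, 0, 0.2],
  [0, 0, 0.15],
  [0, 0, 0.1],
  [0, 0, 0.08],
  [0, 0, 0.05],
  [0, 0, 0],
], fingers=[-0.26, -0.26, -0.26, -0.26, -0.26, -0.26, -0.26], twist=[0, 0, 0, 0, 0, 0, 0])

```text
time_s: 23.22
position: [0.4412, -0.1292, 0.0188]
tool_rot: [[0.979, 0.206, -0.0], [0.206, -0.979, 0.0], [-0.0, -0.0, -1.0]]
ft_force: [0.0, 0.6, -0.9]
grip_width: 0.0539
gripper_force: 5.3
```

Run:
```python
from jaw import *
s=monitor.observe();print(s['position'],s["ft_force"])
p=np.array(s["position"]);R=np.array(s["tool_rot"])
c=proj("scene",[p+R@[.1,0,-.045]])[0]; r,cc=int(c[1]),int(c[0])
L=jaws("scene",(r-25,r+25,cc-25,cc+25),.052,.085); L=L[(L[:,0]>.075)&(abs(L[:,1])>.026)]
for sg in(-1,1):
    q=L[L[:,1]*sg>0]
    if len(q): print(sg,len(q),"x",np.percentile(q[:,0],[2,98]).round(4),"y",np.median(q[:,1]).round(4),"z",np.percentile(q[:,2],[3,97]).round(4))
im,d=optics.get_image("scene")
for k in models.trace("scene","baati"):
    B=cloud("scene",d,k["mask"])
    if np.hypot(*(np.median(B,0)[:2]-[.537,-.11]))<.05:
        B=B[B[:,2]>.058];B=(B-p)@R
        r=cv2.minAreaRect((B[:,:2]*1e3).astype(np.float32)); print("baati rel",np.round(r[0],1),np.round(r[1],1),len(B),k["confidence"]);break
```

```text
[ 0.44117549 -0.1292018   0.01879019] [ 0.00135061  0.57192412 -0.86667476]
-1 47 x [0.0799 0.1237] y -0.0316 z [0.0345 0.0592]
1 43 x [0.0776 0.125 ] y 0.0349 z [0.0364 0.059 ]
baati rel [ 1.028e+02 -1.000e-01] [42.9 41.9] 172 0.45
```

Emit:
step_arm([
  [0, 0, -0.01],
  [0, 0, -0.01],
  [0, 0, 0],
  [0, 0, 0],
  [0, 0, 0],
  [0, 0, 0],
  [0, 0, 0],
  [0, 0, 0],
  [0, 0, 0],
  [0, 0, 0],
], fingers=[-0.2, -0.15, -0.1, -0.05, 0, 0.1, 0.2, 0.2, 0.2, 0.2], twist=[0, 0, 0, 0, 0, 0, 0, 0, 0, 0], force=35)

```text
time_s: 24.62
position: [0.4412, -0.1292, 0.0209]
tool_rot: [[0.979, 0.206, -0.0], [0.206, -0.979, -0.0], [-0.0, 0.0, -1.0]]
ft_force: [-0.8, -0.8, 0.0]
grip_width: 0.0428
gripper_force: 36.2
```

Closed at 43 mm with 36 N. Now a slow lift.

Emit:
step_arm([
  [0, 0, -0.05],
  [0, 0, -0.08],
  [0, 0, -0.1],
  [0, 0, -0.15],
  [0, 0, -0.15],
  [0, 0, -0.15],
  [0, 0, -0.1],
  [0, 0, -0.05],
  [0, 0, 0],
  [0, 0, 0],
], fingers=[0.2, 0.2, 0.2, 0.2, 0.2, 0.2, 0.2, 0.2, 0.2, 0.2], twist=[0, 0, 0, 0, 0, 0, 0, 0, 0, 0])

```text
time_s: 25.88
position: [0.441, -0.1291, 0.1035]
tool_rot: [[0.979, 0.206, -0.001], [0.206, -0.979, 0.0], [-0.001, -0.001, -1.0]]
ft_force: [-0.6, 0.5, -1.1]
grip_width: 0.043
gripper_force: 36.1
```

```bash
cat > b.py <<'E'
from jaw import *
s=monitor.observe();print(s['position'],s["ft_force"],s["grip_width"],s["time_s"])
p=np.array(s["position"]);R=np.array(s["tool_rot"])
for n in("scene","top"):
    im,d=optics.get_image(n)
    for q in("baati","cup"):
        for k in models.trace(n,q)[:2]:
            B=cloud(n,d,k["mask"])
            if len(B)<10: continue
            z=np.percentile(B[:,2],[3,97]);C=B[B[:,2]>z[1]-.025] if q=="baati" else B[B[:,2]>.05]
            if len(C)<5: continue
            w=cv2.minAreaRect((C[:,:2]*1e3).astype(np.float32));C=(C-p)@R
            r=cv2.minAreaRect((C[:,:2]*1e3).astype(np.float32)); print(n,q,"rel",np.round(r[0],1),np.round(r[1],1),"world",np.round(w[0],1),"z",z.round(3),len(B),round(k["confidence"],2))
E
python3 b.py
```

```text
[ 0.44095511 -0.12906768  0.10351747] [-0.57126695  0.45194634 -1.06036826] 0.043047206999942494 25.875
scene baati rel [ 1.034e+02 -1.000e-01] [40.6 44. ] world [ 542.2 -107.7] z [0.138 0.166] 181 0.68
scene cup rel [ 176.6 -202.7] [60.5 55.9] world [572.  105.7] z [0.014 0.066] 421 0.77
scene cup rel [36.9 -1.8] [180.6  51. ] world [ 476.8 -119.7] z [0.139 0.159] 134 0.45
top baati rel [ 367.9 -375. ] [73.9 73.8] world [723.7 313.7] z [0.03  0.121] 825 0.18
top cup rel [240.3 210.9] [106.9 102.5] world [ 719.6 -285.9] z [0.011 0.141] 1211 0.6
top cup rel [ 169.8 -201.8] [60.  59.6] world [565.5 103.4] z [0.009 0.068] 382 0.55
```

Emit:
step_arm([
  [0.03, -0.08, 0],
  [0.07, -0.2, 0],
  [0.11, -0.3, 0],
  [0.12, -0.35, 0],
  [0.12, -0.35, 0],
  [0.11, -0.3, 0],
  [0.08, -0.22, 0],
  [0.06, -0.15, 0],
  [0.03, -0.08, 0],
  [0, 0, 0],
], fingers=[0.2, 0.2, 0.2, 0.2, 0.2, 0.2, 0.2, 0.2, 0.2, 0.2], twist=[0, 0, 0, 0, 0, 0, 0, 0, 0, 0])

```text
time_s: 27.42
position: [0.4708, 0.0846, 0.1039]
tool_rot: [[0.978, 0.207, -0.0], [0.207, -0.978, -0.0], [-0.0, 0.0, -1.0]]
ft_force: [-0.3, 0.3, -0.5]
grip_width: 0.0429
gripper_force: 36.1
```

Emit:
step_arm([
  [0, 0, 0.04],
  [0, 0, 0.08],
  [0, 0, 0.08],
  [0, 0, 0.06],
  [0, 0, 0.04],
  [0, 0, 0],
  [0, 0, 0],
  [0, 0, 0],
], fingers=[0.2, 0.2, 0.2, 0.2, 0.2, 0.2, 0.2, 0.2], twist=[0, 0, 0, 0, 0, 0, 0, 0])

```text
time_s: 28.42
position: [0.4709, 0.0845, 0.0741]
tool_rot: [[0.979, 0.206, 0.0], [0.206, -0.979, -0.0], [0.0, 0.0, -1.0]]
ft_force: [0.7, 0.1, -2.2]
grip_width: 0.0424
gripper_force: 36.1
```

```bash
python3 b.py
python3 - <<'E'
from h import *
im,_=optics.get_image("scene"); cv2.imwrite("pics/end.png",cv2.resize(im[150:290,290:450],(640,560),interpolation=cv2.INTER_CUBIC))
E
```

```text
[0.47090527 0.08449161 0.07411518] [ 0.73670916  0.11976689 -2.18902715] 0.04239345666155242 28.425
scene baati rel [107.2   3.4] [32.5 36.9] world [576.5 103.3] z [0.113 0.137] 130 0.69
scene cup rel [104.6   0.6] [61.3 54.6] world [573.4 105.4] z [0.015 0.066] 387 0.93
scene cup rel [45.4 -0.5] [162.4  52.4] world [515.2  94.3] z [0.109 0.131] 200 0.39
top cup rel [ 290.  -171.8] [89.5 83. ] world [719.3 312.4] z [0.035 0.121] 778 0.73
```

View pics/end.png

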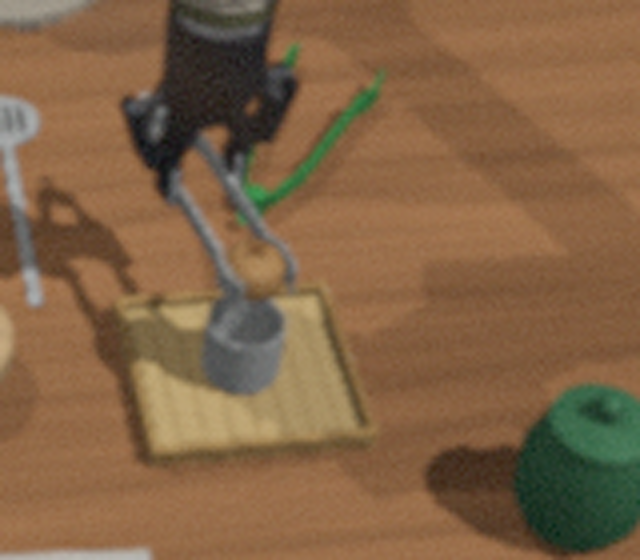

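The picture shows the cup upright on the tray at (245,345). The baati is in the tongs at (260,268), centred over the cup within about 4 mm and roughly 35 mm above its rim.

```bash
python3 -c "
from rig import close_job
print(close_job())"
```

```text
the job is handed in; nothing more can be done
None
```

I handed the job in: the cup stands released on the tray floor, and the tongs hold the baati centred over it (within about 4 mm) and roughly 35 mm above its rim; the hand-in gave no verdict.

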